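# Gauge three reamed bushes and reject the one that fails

## Task

Take the stepped go/no-go plug gauge from its wooden stand and, working along the row of bronze bushes from the left one to the right one (as the robot sees them), lower it into each bore until it is felt to stop under a light push: in a good bush the whole thin GO length goes in, in the one that was not reamed through it stops part way, and it must never be forced. Put the gauge back into its stand, then set the failed bush down gently, standing upright, in the red reject tray. Leave the good bushes in their nests and the other things on the bench where they are.

Things in the scene. Friction and masses are not known exactly. Their poses are not given: they have to be found in the camera images.
- gauge: plug gauge standing point-down in its stand, 102 mm long, about 0.16 kg. Origin: centre of the pin's flat lower end, 10 mm above the bench; z up along the gauge. From there up: GO length 16 mm in diameter, to 28 mm, its lowest 6 mm tapering to 11 mm; NO-GO length 20 mm in diameter, to 40 mm; red ring; hexagonal handle 22 mm across flats, 42 to 98 mm; x is square to one pair of flats
- gauge_grip (a point): point on the gauge's axis in its hexagonal handle, 76 mm above the tip: where to grip it. A push on a bush of more than 30 N is forcing it
- gauge_stand: fixed wooden block, 64x64x46 mm, with one round socket 23 mm wide and 36 mm deep in the middle of its top. Origin: centre of its underside
- socket (a point): centre of the socket's mouth, on the top of the stand, 46 mm above the bench
- nest_board: fixed grey board, 80x224x12 mm, with a row of three round recesses 5 mm deep, 72 mm apart along its y axis, that hold the bushes' flanges with about 1 mm of play all round. Origin: centre of its underside; +y points to the left end of the row
- mouth_left (a point): centre of the left nest at the height of the mouth (the top face) of a bush that stands in it, 49 mm above the bench; the bush itself may stand about 1 mm beside this
- mouth_middle (a point): the same for the middle nest
- mouth_right (a point): the same for the right nest
- bush_1: one of three like-looking flanged bronze bushes, flange-down in nests: body 40 mm in diameter, 42 mm high over all, flange 54 mm across and 8 mm thick at the foot, about 0.25 kg. Origin: centre of the underside; z up along the bore. Bore 17 mm wide, right through; in the one bush that was not reamed through it narrows to 13 mm part way down, 9 to 20 mm below the mouth. Only the gauge tells which
- bush_2: another of the three bushes, as bush_1 is described; whether its bore goes right through only the gauge tells
- bush_3: another of the three bushes, as bush_1 is described; whether its bore goes right through only the gauge tells
- reject_tray: fixed open red tray, 140x140x34 mm, walls 4 mm thick, empty. Origin: centre of its underside
- tray_floor (a point): centre of the tray's inner floor, about 4 mm above the bench
- tin_grease: bystander: grease tin with a tan lump of grease on top, 90x88x119 mm, at the back. Origin: centre of its underside
- marker: bystander: grey marker pen with a black cap, 17x128x18 mm, lying behind the row. Origin: centre of its underside
- hex_key: bystander: dark hex key, 49x115x8 mm, lying at the front edge. Origin: centre of its underside
- spanner: bystander: steel spanner, 25x157x8 mm, lying at the right front. Origin: centre of its underside
- screwdriver: bystander: screwdriver with an orange handle, 26x215x25 mm, lying behind the red tray. Origin: centre of its underside
- pliers: bystander: pliers with red handles, 51x190x13 mm, lying at the bench's front edge. Origin: centre of its underside

How it is judged:
By the outcome, as a careful person would: the job done as asked, in the order asked, and still so for the second after the job is handed in, with the robot touching nothing.
It also fails if it takes over 67 s, if anything falls off the work surface, if the arm or the gripper's body presses on something with over 40 N, if the wrist force passes 120 N, or if a joint passes its speed limit or range.

## Robot

A 6-joint arm with a two-finger parallel gripper is mounted at the origin on a cart in front of the work surface, level with it; the furniture and walls round the work are solid. World frame = base frame: x ahead of the robot, y to its left, z up, the work surface at z = 0. Lengths are in m, angles in rad, forces in N, time in s.
With the tool pointing down it reaches from about 0.35 to 0.775 m from the base axis. Payload 7.3 kg.
Tool frame: the origin (TCP) lies at the centre of the arm's flange, where the gripper is bolted on; the fingertips stand 178 mm ahead of it and the grasp point (between the pads) lies 159 mm ahead of it (tip_extent is the distance from the TCP to the fingertips, in m); z points along the fingers, y is the line along which they close (so a half turn about z gives the same grasp; the last joint's range is limited). The gripper opens to 92 mm and grips with 3 to 60 N. Pads are 19 mm wide; open, the fingers measure 130 mm over their backs; the gripper's body (75 mm by 190 mm) begins 47 mm behind the grasp point.
Start: joints at [-1.269, 0.342, 1.524, -0, 1.275, -0.146], TCP at [0.227, -0.473, 0.405] pointing down, gripper open.
Joint ranges: [-2.53, 2.53], [-0.77, 2.02], [0.04, 2.7], [-1, 4.14], [0.28, 2.66], [-3.11, 3.11]. Speed limits (rad/s): [2.57, 2.57, 3.14, 3.14, 3.14, 3.14].

## Interface

Orientations are given as [roll, pitch, yaw] about the fixed x, y, z axes, in that order (R = Rz(yaw) Ry(pitch) Rx(roll)).
In Python, from cell import * gives the robot as it stands.
- The arm moves only by the tool arm_command, never from a script. Its arguments are lists of equal length, an entry for each row: "xyz": the shift along the world's x, y, z in mm, a list of three; "spin": the turn about the world's z in degrees. In form: {"xyz": [[tx, ty, tz], ...], "spin": [spin, ...]}. A call has 1 to 20 rows; each row shifts and turns the commanded pose from where the row before left it; what a row does not reach is not made up. A row lasts 1/10 s, in which the tool goes at most 50 mm and 8.59 degrees, less where a joint would pass 70% of its speed; a pose out of reach is approached as far as the arm can. A call with a gripper value outside its range is refused whole. "jaw" is the opening, from -1 (shut) to 1 (fully open), set as the call begins (left out, the last holds). The fingers move at their own pace and stop on an object; "squeeze" is the grip in N (left out, the last holds). Time passes only in rows, so rows that do not move let the fingers close. It gives the time, the measured TCP pose, the force, the opening and the grip force at its end, in the units of the state.
- observe(): the state, without advancing time (a new reading comes with each control period).
- read_camera(name): name is "scene" or "top" or "wrist"; returns a dict with "img" (480x640x3 uint8, red, green, blue), "depth" (480x640 float32, m along the optical axis (not along the pixel's ray), 0 where there is no reading), "fx", "fy", "cx", "cy" (pixels), "world_from_camera" (4x4, takes a point from camera to world coordinates). Camera axes: x right, y up, looking along -z (the intrinsics and any distortion apply to the point x, -y, -z); pixel columns grow to the right and rows downward; lengths in m; the calibration is good to about 2 mm. A picture is of the moment at which its call begins.
- hand_in(): hands the job in; it is judged then, once.
The state is a dict: "time": time; "qpos": joint angles; "qvel": joint speeds; "joint_efforts": joint torques, N m; "tool_pos": TCP position; "tool_rot": TCP orientation; "contact_force": force on the tool from outside, world axes, zero at the start; "torque": the same for the moment, N m; "opening": finger opening in m; "grip_force": force on a finger pad.
Only numpy, scipy, OpenCV 4.12 (cv2) and the standard library are available. Lean on these libraries where they do the work, as an engineer would, in place of code of your own. Each camera call takes 0.05 s, during which the arm holds its last target. There are 200 camera calls.

## Working session

There is one attempt and no reset: what is moved stays moved. The work goes in short steps, Python scripts to look and compute and a tool call to move; the robot and the scene stay as the last step left them, time stands still between calls to the robot, and variables do not carry over. Pictures are saved under pics/ and viewed, at most 10 in all, crops included, and the job is handed in when it is done.

Besides the shell and the picture viewer there is one more tool, called after "Call:" in YAML: its name, and indented under it one key for each argument. arm_command: Moves the arm, as the interface text tells. Its arguments: {"type":"object","properties":{"xyz":{"type":"array","items":{"type":"array","items":{"type":"number"}}},"spin":{"type":"array","items":{"type":"number"}},"jaw":{"type":"number"},"squeeze":{"type":"number"}},"required":["xyz","spin"]}

```bash
ls; mkdir -p pics; cat > h.py <<'E'
from cell import *
import numpy as np, cv2
def save(c,n): cv2.imwrite('pics/'+n,c['img'][:,:,::-1])
def cloud(c):
    v,u=np.mgrid[0:480,0:640]; d=c['depth']
    p=np.stack([(u-c['cx'])/c['fx']*d,-(v-c['cy'])/c['fy']*d,-d,np.ones_like(d)],-1)
    return (p@c['world_from_camera'].T)[...,:3]
def ray(c,u,v,z):
    T=c['world_from_camera']; d=T[:3,:3]@np.array([(u-c['cx'])/c['fx'],-(v-c['cy'])/c['fy'],-1]); o=T[:3,3]
    return o+d*(z-o[2])/d[2]
E
python3 - <<'E'
from h import *
for n in ('top','scene'):
    c=read_camera(n); save(c,n+'1.png'); print(n,[c[k] for k in c if k not in('img','depth')]); np.savez(n+'1.npz',**c)
print(observe())
E
```

```text
pics
top [607.6947538899134, 607.6947538899134, 314.60499895798034, 232.88801043041096, array([[ 0.00320267,  0.99601375, -0.08914233,  0.4485928 ],
       [-0.9999816 ,  0.00273055, -0.00541776, -0.08841199],
       [-0.00515275,  0.08915804,  0.99600416,  1.2682333 ],
       [ 0.        ,  0.        ,  0.        ,  1.        ]])]
scene [446.7409086622911, 446.7409086622911, 324.9625753169278, 237.71789643719785, array([[-0.87284022,  0.28597898, -0.39543136,  0.20491822],
       [-0.48772444, -0.53872809,  0.68694753,  0.50781555],
       [-0.01657743,  0.79245698,  0.60970249,  0.62901124],
       [ 0.        ,  0.        ,  0.        ,  1.        ]])]
{'time': 0.1, 'qpos': array([-1.26899378e+00,  3.42675227e-01,  1.52492792e+00,  2.26481448e-05,
        1.27536267e+00, -1.45993321e-01]), 'qvel': array([-0.00048372,  0.00122741, -0.0015227 ,  0.00032885, -0.00170354,
        0.00062888]), 'joint_efforts': array([ 1.71188476e-03, -4.32005847e+01, -2.44694531e+01,  7.19891069e-02,
        5.26613113e-02, -4.84781026e-05]), 'tool_pos': array([ 0.22730661, -0.47311597,  0.40410052]), 'tool_rot': array([-3.14023725e+00, -2.21188446e-04,  4.47789109e-01]), 'contact_force': array([0.23628557, 0.48231207, 0.22364457]), 'torque': array([ 0.01754655, -0.04004461, -0.07824983]), 'grip_force': 0.0, 'opening': 0.09188989829782689}
```

View pics/top1.png

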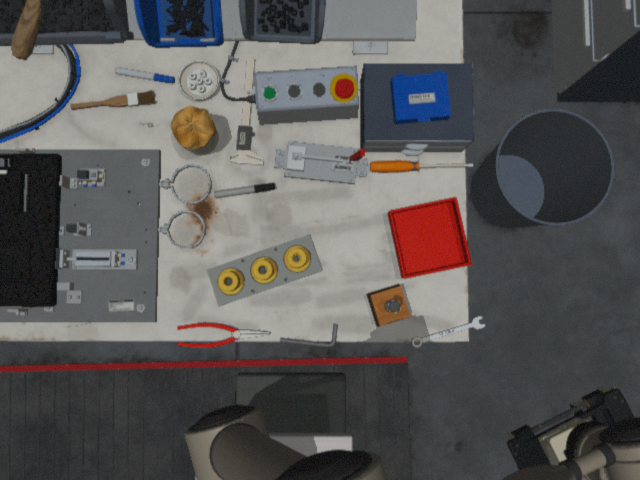

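View pics/scene1.png

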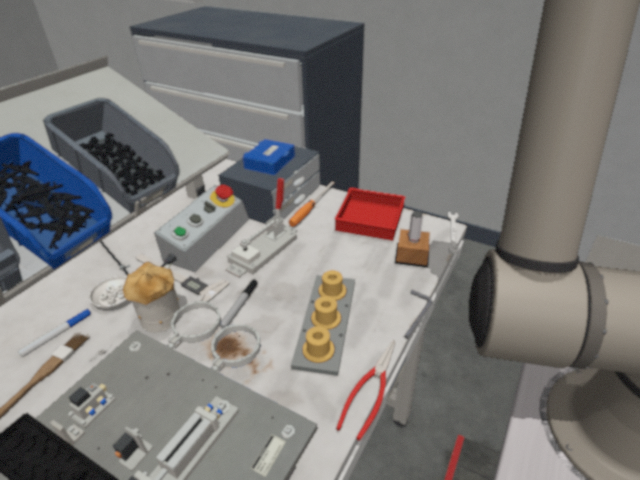

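The top view shows the bushes at about (231,281), (264,269) and (297,258), the stand at (389,306) with the gauge's top near (393,303), and the tray at (429,237). Next I measure them.

```bash
python3 - <<'E'
from h import *
def box(P,m):
    q=P[m][:,:2].astype(np.float32)*1000; return len(q),np.round(q.mean(0),1),cv2.minAreaRect(q), np.round(np.median(P[m][:,2])*1000,1)
for n in ('top','scene'):
    c=dict(np.load(n+'1.npz')); P=cloud(c); x,y,z=P[...,0],P[...,1],P[...,2]
    hsv=cv2.cvtColor(c['img'],cv2.COLOR_RGB2HSV); H,S,V=[hsv[...,i] for i in range(3)]
    yel=(H>18)&(H<32)&(S>120)
    print(n)
    for cx,cy in ((.37,.05),(.39,-.01),(.41,-.07)):
        pass
    m=(yel&(z>.042)&(z<.058)&(x>.3)&(x<.5)&(y>-.15)&(y<.15)).astype(np.uint8)
    k,l,s,ce=cv2.connectedComponentsWithStats(m)
    for i in range(1,k):
        if s[i,4]>40:
            p=P[l==i]; r=cv2.minEnclosingCircle(p[:,:2].astype(np.float32)*1000)
            (u,v),rr=cv2.minEnclosingCircle(np.argwhere(l==i)[:,::-1].astype(np.float32))
            print('bush',s[i,4],r,np.median(p[:,2]),'ray',ray(c,u,v,.049)*1000,rr)
    near=(x>.24)&(x<.42)&(y<-.17)&(y>-.36)
    br=(H>5)&(H<20)&(S>90)&near&(z>.038)&(z<.054); print('stand',box(P,br))
    for lo,hi in((.06,.09),(.09,.105),(.105,.125)):
        g=near&(z>lo)&(z<hi); 
        if g.sum()>5: print('gauge',lo,box(P,g), (P[g].min(0)*1000).round(),(P[g].max(0)*1000).round())
    red=((H<6)|(H>174))&(S>150)&(x>.3)&(x<.65)&(y<-.2)
    for lo,hi in((-.005,.012),(.028,.042)):
        t=red&(z>lo)&(z<hi); print('tray',lo,box(P,t))
    bd=(S<60)&(z>.007)&(z<.017)&(x>.28)&(x<.5)&(y>-.14)&(y<.14)&(V<200)
    m=cv2.morphologyEx(bd.astype(np.uint8),cv2.MORPH_OPEN,np.ones((3,3)))>0; print('board',box(P,m))
E
```

```text
top
bush 233 ((485.0298156738281, 23.37322235107422), 19.990686416625977) 0.04886091723279806 ray [484.74662145  23.08675897  49.        ] 10.025163650512695
bush 69 ((498.09869384765625, -44.70170974731445), 16.089801788330078) 0.04874617589511532 ray [497.97467013 -44.65007035  49.        ] 8.01570987701416
bush 266 ((461.6090393066406, 91.90834045410156), 20.219879150390625) 0.04910668638132376 ray [461.06782242  91.45063939  49.        ] 10.166420936584473
stand (503, array([ 398.7, -232. ], dtype=float32), ((405.6855163574219, -234.8828582763672), (47.937889099121094, 64.12181854248047), 16.541860580444336), np.float64(46.1))
gauge 0.06 (12, array([ 413.5, -222. ], dtype=float32), ((412.8223571777344, -221.98968505859375), (12.035355567932129, 1.252842903137207), 6.897818565368652), np.float64(73.5)) [ 407. -223.   62.] [ 419. -221.   90.]
gauge 0.09 (6, array([ 412.4, -222. ], dtype=float32), ((412.4908142089844, -222.11631774902344), (10.087015151977539, 0.6756540536880493), 14.747188568115234), np.float64(96.9)) [ 408. -223.   91.] [ 417. -221.  102.]
gauge 0.105 (98, array([
[... 1852 characters left out ...]
32), ((412.85986328125, -230.43495178222656), (23.158206939697266, 15.239204406738281), 81.12958526611328), np.float64(112.1)) [ 404. -242.  105.] [ 420. -219.  116.]
tray -0.005 (1279, array([ 559.6, -330.5], dtype=float32), ((553.1106567382812, -314.3343811035156), (134.18418884277344, 145.42269897460938), 12.708331108093262), np.float64(5.7))
tray 0.028 (606, array([ 544.9, -306.4], dtype=float32), ((552.7901611328125, -313.8000793457031), (142.91644287109375, 143.6699981689453), 11.609752655029297), np.float64(36.0))
board (1768, array([438.1,  47.5], dtype=float32), ((416.06390380859375, 8.009162902832031), (167.55238342285156, 263.8085021972656), 0.02056739293038845), np.float64(12.8))
```

```bash
python3 - <<'E'
from h import *
def box(P,m):
    q=P[m][:,:2].astype(np.float32)*1000; return len(q),cv2.minAreaRect(q), np.round(np.median(P[m][:,2])*1000,1)
for n in ('top','scene'):
    c=dict(np.load(n+'1.npz')); P=cloud(c); x,y,z=P[...,0],P[...,1],P[...,2]
    hsv=cv2.cvtColor(c['img'],cv2.COLOR_RGB2HSV); H,S,V=[hsv[...,i] for i in range(3)]
    yel=(H>18)&(H<32)&(S>120)
    print(n)
    m=(yel&(z>.042)&(z<.058)&(x>.3)&(x<.6)&(y>-.15)&(y<.15)).astype(np.uint8)
    k,l,s,ce=cv2.connectedComponentsWithStats(m)
    for i in range(1,k):
        if s[i,4]>40:
            p=P[l==i]; print('bush',s[i,4],cv2.minEnclosingCircle(p[:,:2].astype(np.float32)*1000),np.median(p[:,2]))
    near=(x>.34)&(x<.5)&(y<-.17)&(y>-.3)
    br=(H>5)&(H<20)&(S>90)&near&(z>.040)&(z<.052); print('stand',box(P,br))
    g=near&(z>.104)&(z<.125); print('gauge',box(P,g),cv2.minEnclosingCircle(P[g][:,:2].astype(np.float32)*1000))
    g=near&(z>.06)&(z<.125); print('gauge',box(P,g),cv2.minEnclosingCircle(P[g][:,:2].astype(np.float32)*1000))
    bd=(z>.007)&(z<.017)&(x>.35)&(x<.62)&(y>-.2)&(y<.2)
    m=cv2.morphologyEx(bd.astype(np.uint8),cv2.MORPH_OPEN,np.ones((5,5)))
    k,l,s,ce=cv2.connectedComponentsWithStats(m); i=1+s[1:,4].argmax(); print('board',box(P,l==i))
    if n=='top':
        a=cv2.resize(c['img'][280:330,360:420],None,fx=10,fy=10,interpolation=cv2.INTER_CUBIC)
        cv2.imwrite('pics/g.png',a[:,:,::-1])
E
```

```text
top
bush 252 ((508.8309631347656, -45.16679763793945), 19.909963607788086) 0.04901667894288109
bush 254 ((485.0298156738281, 23.37322235107422), 19.990686416625977) 0.0488289131002686
bush 266 ((461.6090393066406, 91.90834045410156), 20.219879150390625) 0.04910668638132376
stand (867, ((413.5877380371094, -232.75302124023438), (64.23755645751953, 64.59521484375), 16.7314395904541), np.float64(45.8))
gauge (122, ((413.945556640625, -232.8418731689453), (23.302181243896484, 21.940793991088867), 8.867270469665527), np.float64(111.7)) ((414.1287841796875, -232.82586669921875), 12.261128425598145)
gauge (152, ((414.50518798828125, -232.6254119873047), (24.76451301574707, 21.550676345825195), 71.88114166259766), np.float64(110.7)) ((414.2989501953125, -232.54412841796875), 12.40264892578125)
board (421, ((495.82342529296875, 65.30302429199219), (52.845726013183594, 70.558837890625), 69.74005889892578), np.float64(12.0))
scene
bush 197 ((508.731689453125, -42.31736373901367), 18.262142181396484) 0.04948709072069035
bush 285 ((487.04376220703125, 24.235078811645508), 20.852291107177734) 0.04965974549954133
bush 347 ((463.1612854003906, 91.99568939208984), 20.846593856811523) 0.04948018945499111
stand (452, ((413.796142578125, -230.58151245117188), (62.258541107177734, 65.10051727294922), 16.644922256469727), np.float64(46.9))
gauge (92, ((413.9663391113281, -230.3498077392578), (22.23134422302246, 20.389814376831055), 42.697349548339844), np.float64(111.8)) ((415.6492004394531, -231.5139617919922), 12.33751106262207)
gauge (308, ((413.9427490234375, -229.7859649658203), (23.651308059692383, 21.256093978881836), 36.741973876953125), np.float64(91.7)) ((415.98956298828125, -231.18019104003906), 13.026250839233398)
board (1725, ((486.8696594238281, 23.463790893554688), (80.40825653076172, 227.2122039794922), 19.00935173034668), np.float64(13.1))
```

View pics/g.png

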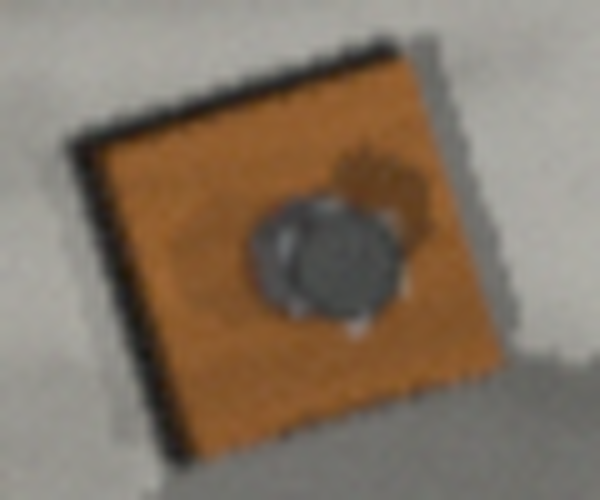

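The crop shows the hex's chamfer corners at about (405,285) and (357,325), so the flat normals lie at about 39° mod 60. I move above the gauge and check with the wrist camera.

Call:
arm_command:
  xyz:
    - [16,20,-6]
    - [16,20,-6]
    - [16,20,-6]
    - [16,20,-6]
    - [16,20,-6]
    - [16,20,-6]
    - [16,20,-6]
    - [15,20,-6]
    - [15,20,-6]
    - [15,20,-6]
    - [15,20,-6]
    - [15,20,-6]
    - [0,0,0]
    - [0,0,0]
  spin: [-1.4,-1.4,-1.4,-1.4,-1.4,-1.4,-1.4,-1.4,-1.4,-1.4,-1.4,-1.4,0,0]
  jaw: 1
  squeeze: 30

```text
time: 1.5
tool_pos: [0.4144, -0.233, 0.3325]
tool_rot: [-3.141, 0.001, 0.156]
contact_force: [-0.7, 0.5, 0.1]
opening: 0.0918
grip_force: 0.0
```

```bash
python3 - <<'E'
from h import *
c=read_camera('wrist'); save(c,'w1.png'); np.savez('w1.npz',**c); print(c['world_from_camera'].round(3)); s=observe(); print(s['tool_pos'],s['tool_rot'],s['qpos'],s['contact_force'])
E
```

```text
[[ 0.156  0.948  0.276  0.489]
 [-0.988  0.15   0.043 -0.221]
 [-0.    -0.279  0.96   0.313]
 [ 0.     0.     0.     1.   ]]
[ 0.41418224 -0.23347775  0.33269836] [3.14145063e+00 4.28628984e-04 1.55331712e-01] [-6.74570822e-01  3.28323835e-01  1.76349229e+00 -4.75129191e-04
  1.04996109e+00  7.41130227e-01] [-0.70969364  0.32767343  0.18155237]
```

View pics/w1.png

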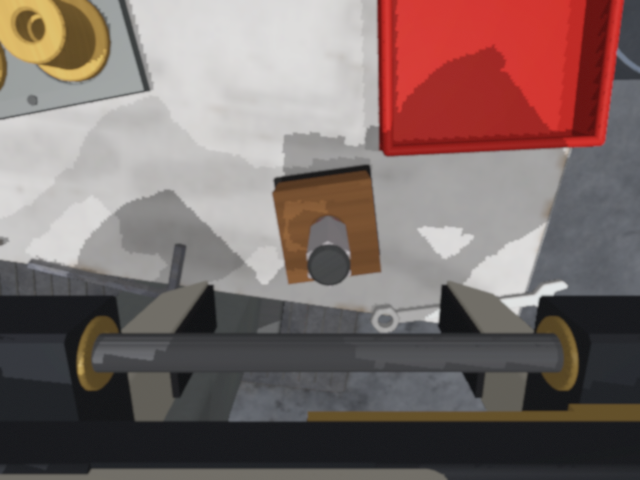

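The wrist view shows the gauge's top at (328,263) and its hex handle below it. I enlarge that for the flats.

```bash
python3 - <<'E'
from h import *
c=dict(np.load('w1.npz'))
a=cv2.resize(c['img'][205:290,290:370],None,fx=7,fy=7,interpolation=cv2.INTER_CUBIC); a=cv2.convertScaleAbs(a,alpha=1.6,beta=20)
cv2.imwrite('pics/w1c.png',a[:,:,::-1])
P=cloud(c); g=(P[...,2]>.104)&(P[...,2]<.116)&(abs(P[...,0]-.414)<.03)&(abs(P[...,1]+.233)<.03)
q=P[g][:,:2].astype(np.float32)*1000; print(g.sum(),cv2.minEnclosingCircle(q),np.median(P[g][:,2]))
# hand visible faces: normals from depth of handle sides
s=(P[...,2]>.055)&(P[...,2]<.104)&(abs(P[...,0]-.414)<.02)&(abs(P[...,1]+.233)<.02)
p=P[s]*1000; print(len(p))
o=np.argsort(p[:,1])
for k in np.array_split(o,14): print(p[k].mean(0).round(1))
E
```

```text
1607 ((416.1282653808594, -233.68836975097656), 12.68931770324707) 0.11200257259808472
839
[ 424.8 -242.2   81.8]
[ 425.4 -240.6   81.3]
[ 425.9 -238.9   81.9]
[ 426.5 -237.2   81.8]
[ 427.  -235.5   82.2]
[ 427.6 -233.9   80. ]
[ 428.1 -232.1   82.4]
[ 428.1 -230.6   82.5]
[ 426.9 -229.2   81.2]
[ 425.6 -227.8   82.3]
[ 424.4 -226.4   82.4]
[ 423.2 -225.1   82. ]
[ 421.9 -223.6   81.6]
[ 420.7 -222.2   82.8]
```

View pics/w1c.png

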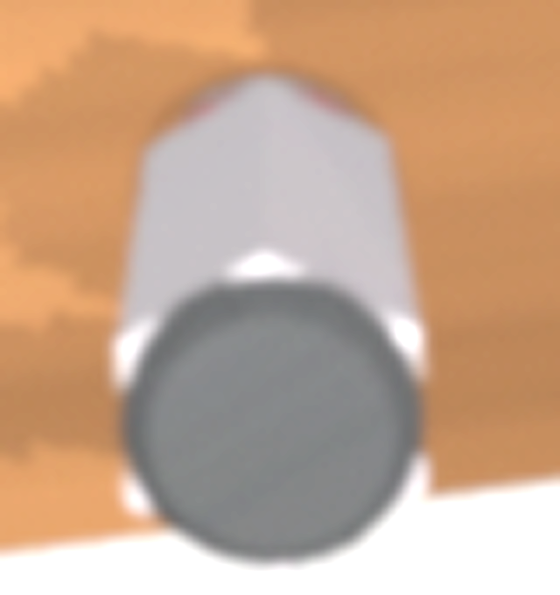

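Call:
arm_command:
  xyz:
    - [1,0,-15]
    - [0,0,-20]
    - [0,0,-20]
    - [0,0,-20]
    - [0,0,-13]
    - [0,0,0]
  spin: [1.4,1.3,0,0,0,0]

```text
time: 2.15
tool_pos: [0.4144, -0.2339, 0.2435]
tool_rot: [-3.139, 0.002, 0.2]
contact_force: [-0.6, 0.1, 0.3]
opening: 0.0912
grip_force: 0.0
```

Call:
arm_command:
  xyz:
    - [0,0,0]
    - [0,0,0]
    - [0,0,0]
    - [0,0,0]
    - [0,0,0]
    - [0,0,0]
    - [0,0,0]
    - [0,0,0]
    - [0,0,0]
    - [0,0,0]
  spin: [0,0,0,0,0,0,0,0,0,0]
  jaw: -1

```text
time: 3.15
tool_pos: [0.4154, -0.2332, 0.2447]
tool_rot: [-3.142, 0.0, 0.202]
contact_force: [0.1, -0.7, 0.0]
opening: 0.0213
grip_force: 30.0
```

Call:
arm_command:
  xyz:
    - [0,0,8]
    - [0,0,15]
    - [0,0,20]
    - [0,0,20]
    - [0,0,12]
    - [1,15,0]
    - [1,25,0]
    - [1,30,0]
    - [1,30,0]
    - [1,30,0]
    - [1,30,0]
    - [1,30,0]
    - [1,30,0]
    - [1,20,0]
    - [0,8,0]
    - [0,0,0]
    - [0,0,0]
  spin: [0,0,0,0,0,0,0,0,0,0,0,0,0,0,0,0,0]

```text
time: 4.85
tool_pos: [0.4242, 0.0145, 0.3195]
tool_rot: [3.141, 0.001, 0.202]
contact_force: [-0.8, -0.5, -2.1]
opening: 0.0217
grip_force: 30.0
```

```bash
python3 - <<'E'
from h import *
c=read_camera('wrist'); save(c,'w2.png'); np.savez('w2.npz',**c); s=observe(); print(s['tool_pos'],s['tool_rot'],s['contact_force'],s['opening'])
P=cloud(c); z=P[...,2]; x,y=P[...,0],P[...,1]
hsv=cv2.cvtColor(c['img'],cv2.COLOR_RGB2HSV); H,S,V=[hsv[...,i] for i in range(3)]
m=((H>15)&(H<34)&(S>90)&(z>.042)&(z<.056)).astype(np.uint8)
k,l,st,ce=cv2.connectedComponentsWithStats(m)
for i in range(1,k):
    if st[i,4]>200:
        p=P[l==i]; cs,_=cv2.findContours((l==i).astype(np.uint8),cv2.RETR_CCOMP,cv2.CHAIN_APPROX_NONE)
        for q in cs:
            if len(q)>30:
                e=cv2.fitEllipse(q); w=ray(c,*e[0],.049); r=np.array([ray(c,*a[0],.049) for a in q])*1000
                print(e, (w*1000).round(1), cv2.minEnclosingCircle(r[:,:2].astype(np.float32)), np.median(p[:,2]))
E
```

```text
[0.42426147 0.01423574 0.3195812 ] [3.14134679e+00 3.91277039e-04 2.01245128e-01] [ 0.19686929 -0.55944753 -1.55832765] 0.021438679446534013
((458.2184143066406, 118.83180236816406), (67.88783264160156, 73.17787170410156), 41.82098388671875) [511.  -44.5  49. ] ((510.46429443359375, -44.52906799316406), 20.407655715942383) 0.04922483517457593
((457.6037292480469, 119.4530029296875), (26.61973762512207, 30.948549270629883), 20.28008460998535) [510.6 -44.3  49. ] ((510.5601806640625, -44.51572799682617), 8.714459419250488) 0.04922483517457593
((334.88995361328125, 136.38462829589844), (67.66178894042969, 69.45680236816406), 4.7270941734313965) [487.2  22.8  49. ] ((486.802001953125, 22.663543701171875), 19.912927627563477) 0.04929025770837489
((334.6794128417969, 136.51483154296875), (29.55400276184082, 29.972225189208984), 4.668097972869873) [487.1  22.9  49. ] ((487.0426940917969, 22.804197311401367), 8.866968154907227) 0.04929025770837489
((213.12039184570312, 151.798583984375), (66.70716857910156, 70.44970703125), 131.03591918945312) [464.2  90.9  49. ] ((463.9386291503906, 90.80879974365234), 20.518924713134766) 0.049223413616827555
((213.82208251953125, 152.2286376953125), (25.89198112487793, 29.96722984313965), 150.58541870117188) [464.1  90.5  49. ] ((463.74664306640625, 90.8648910522461), 8.68124771118164) 0.049223413616827555
```

View pics/w2.png

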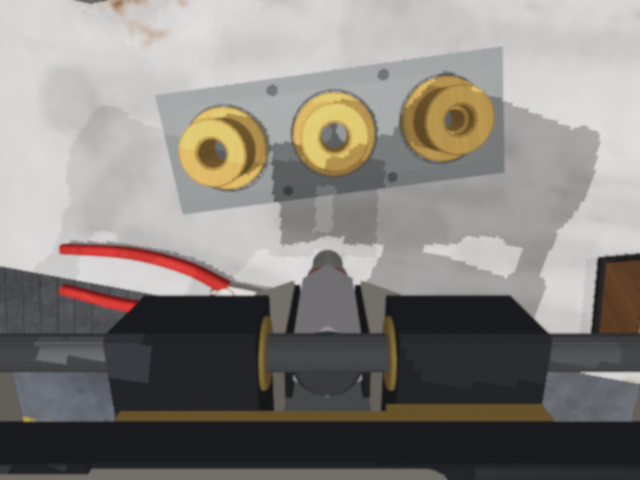

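The wrist view shows the three mouths at (213,152), (335,136) and (458,119). They agree with the top camera relative to the gauge to about 1 mm. I go to the left bush first.

Call:
arm_command:
  xyz:
    - [5,10,0]
    - [8,18,0]
    - [10,20,0]
    - [8,16,0]
    - [5,9,-5]
    - [2.7,3.7,-10]
    - [0,0,-12]
    - [0,0,-6]
    - [0,0,0]
    - [0,0,0]
  spin: [0,0,0,0,0,0,0,0,0,0]

```text
time: 5.9
tool_pos: [0.4631, 0.0911, 0.2867]
tool_rot: [3.141, 0.0, 0.201]
contact_force: [-0.1, -0.5, -0.8]
opening: 0.022
grip_force: 30.0
```

Call:
arm_command:
  xyz:
    - [0,0,-2]
    - [0,0,-2]
    - [0,0,-2]
    - [0,0,0]
  spin: [0,0,0,0]

```text
time: 6.3
tool_pos: [0.4629, 0.0914, 0.2806]
tool_rot: [3.142, 0.0, 0.202]
contact_force: [0.2, 0.5, -1.8]
opening: 0.0216
grip_force: 30.0
```

Call:
arm_command:
  xyz:
    - [0,0,-1]
    - [0,0,-1]
    - [0,0,-1]
    - [0,0,-1]
    - [0,0,0]
  spin: [0,0,0,0,0]

```text
time: 6.8
tool_pos: [0.463, 0.0915, 0.2766]
tool_rot: [3.142, 0.0, 0.202]
contact_force: [0.1, 1.0, -1.1]
opening: 0.0213
grip_force: 30.0
```

Call:
arm_command:
  xyz:
    - [0,0,-1]
    - [0,0,-1]
    - [0,0,0]
  spin: [0,0,0]

```text
time: 7.1
tool_pos: [0.463, 0.0915, 0.2746]
tool_rot: [3.142, 0.0, 0.202]
contact_force: [0.4, -0.7, -2.2]
opening: 0.0219
grip_force: 30.0
```

Call:
arm_command:
  xyz:
    - [0,0,-1]
    - [0,0,-1]
    - [0,0,-1]
  spin: [0,0,0]

```text
time: 7.4
tool_pos: [0.463, 0.0915, 0.2716]
tool_rot: [3.142, 0.0, 0.202]
contact_force: [-0.2, -0.4, -2.5]
opening: 0.0218
grip_force: 30.0
```

Call:
arm_command:
  xyz:
    - [0,0,-1]
    - [0,0,-1]
  spin: [0,0]

```text
time: 7.6
tool_pos: [0.463, 0.0915, 0.2697]
tool_rot: [3.141, -0.0, 0.202]
contact_force: [0.4, -0.4, -0.9]
opening: 0.0222
grip_force: 30.0
```

Call:
arm_command:
  xyz:
    - [0,0,-1]
    - [0,0,-1]
  spin: [0,0]

```text
time: 7.8
tool_pos: [0.463, 0.0915, 0.2676]
tool_rot: [3.141, 0.0, 0.202]
contact_force: [0.0, -0.2, -1.7]
opening: 0.0217
grip_force: 30.0
```

Call:
arm_command:
  xyz:
    - [0,0,-1]
    - [0,0,-1]
  spin: [0,0]

```text
time: 8.0
tool_pos: [0.463, 0.0915, 0.2657]
tool_rot: [3.142, 0.0, 0.202]
contact_force: [-0.5, -0.4, -1.7]
opening: 0.022
grip_force: 30.0
```

Call:
arm_command:
  xyz:
    - [0,0,-1]
    - [0,0,-1]
  spin: [0,0]

```text
time: 8.2
tool_pos: [0.463, 0.0915, 0.2637]
tool_rot: [3.141, 0.0, 0.202]
contact_force: [0.1, 0.2, -1.8]
opening: 0.0218
grip_force: 30.0
```

Call:
arm_command:
  xyz:
    - [0,0,-1]
    - [0,0,-1]
  spin: [0,0]

```text
time: 8.4
tool_pos: [0.463, 0.0915, 0.2617]
tool_rot: [3.141, -0.0, 0.202]
contact_force: [0.1, 1.1, -1.3]
opening: 0.0222
grip_force: 30.0
```

Call:
arm_command:
  xyz:
    - [0,0,-1]
    - [0,0,-1]
  spin: [0,0]

```text
time: 8.6
tool_pos: [0.463, 0.0915, 0.2597]
tool_rot: [3.142, 0.0, 0.202]
contact_force: [-0.1, 0.8, -2.1]
opening: 0.0216
grip_force: 30.0
```

Call:
arm_command:
  xyz:
    - [0,0,-1]
    - [0,0,-1]
  spin: [0,0]

```text
time: 8.8
tool_pos: [0.463, 0.0915, 0.2576]
tool_rot: [3.142, 0.0, 0.202]
contact_force: [0.2, -0.3, -1.9]
opening: 0.0218
grip_force: 30.0
```

Call:
arm_command:
  xyz:
    - [0,0,-0.5]
    - [0,0,-0.5]
  spin: [0,0]

```text
time: 9.0
tool_pos: [0.463, 0.0915, 0.2567]
tool_rot: [3.141, 0.0, 0.202]
contact_force: [-0.1, -0.2, -1.1]
opening: 0.0219
grip_force: 30.0
```

Call:
arm_command:
  xyz:
    - [0,0,-0.5]
    - [0,0,0]
  spin: [0,0]

```text
time: 9.2
tool_pos: [0.463, 0.0915, 0.2562]
tool_rot: [3.141, 0.0, 0.202]
contact_force: [0.1, -0.7, -1.4]
opening: 0.0217
grip_force: 30.0
```

Call:
arm_command:
  xyz:
    - [0,0,-0.5]
    - [0,0,0]
  spin: [0,0]

```text
time: 9.4
tool_pos: [0.4631, 0.0915, 0.2557]
tool_rot: [3.141, -0.0, 0.202]
contact_force: [1.3, 0.5, -2.8]
opening: 0.0217
grip_force: 30.0
```

Call:
arm_command:
  xyz:
    - [0,0,-0.4]
    - [0,0,0]
  spin: [0,0]

```text
time: 9.6
tool_pos: [0.4631, 0.0915, 0.2557]
tool_rot: [3.141, -0.0, 0.202]
contact_force: [-0.8, 0.1, 2.4]
opening: 0.0217
grip_force: 30.0
```

Call:
arm_command:
  xyz:
    - [0,0,-0.4]
    - [0,0,0]
  spin: [0,0]

```text
time: 9.8
tool_pos: [0.4631, 0.0915, 0.2556]
tool_rot: [3.141, -0.001, 0.202]
contact_force: [-2.3, -0.1, 7.6]
opening: 0.0217
grip_force: 30.0
```

Left bush: it stopped at full depth (28 mm), so it is good. Middle next.

Call:
arm_command:
  xyz:
    - [0,0,4]
    - [0,0,8]
    - [0,0,12]
    - [0,0,11]
    - [4,-12,0]
    - [7,-20,0]
    - [6,-18,0]
    - [4.2,-12.2,0]
    - [2,-6,0]
    - [0,0,-4]
    - [0,0,-4]
    - [0,0,0]
  spin: [0,0,0,0,0,0,0,0,0,0,0,0]

```text
time: 11.0
tool_pos: [0.4858, 0.0238, 0.2811]
tool_rot: [-3.141, 0.002, 0.202]
contact_force: [0.6, 0.0, -1.6]
opening: 0.0219
grip_force: 30.0
```

Call:
arm_command:
  xyz:
    - [0,0,-1.5]
    - [0,0,-1.5]
    - [0,0,-1]
    - [0,0,-1]
    - [0,0,0]
  spin: [0,0,0,0,0]

```text
time: 11.5
tool_pos: [0.4862, 0.0233, 0.2768]
tool_rot: [3.142, 0.0, 0.202]
contact_force: [1.2, -0.6, -1.3]
opening: 0.0216
grip_force: 30.0
```

Call:
arm_command:
  xyz:
    - [0,0,-1]
    - [0,0,-1]
  spin: [0,0]

```text
time: 11.7
tool_pos: [0.4863, 0.0232, 0.2749]
tool_rot: [3.141, -0.0, 0.202]
contact_force: [-0.4, 0.1, -1.6]
opening: 0.0216
grip_force: 30.0
```

Call:
arm_command:
  xyz:
    - [0,0,-1]
    - [0,0,-1]
  spin: [0,0]

```text
time: 11.9
tool_pos: [0.4862, 0.0233, 0.2728]
tool_rot: [3.142, 0.0, 0.202]
contact_force: [0.5, -0.2, -2.0]
opening: 0.022
grip_force: 30.0
```

Call:
arm_command:
  xyz:
    - [0,0,-0.7]
    - [0,0,-0.8]
  spin: [0,0]

```text
time: 12.1
tool_pos: [0.4862, 0.0233, 0.2714]
tool_rot: [3.142, -0.0, 0.202]
contact_force: [-0.3, 0.1, -2.0]
opening: 0.0219
grip_force: 30.0
```

Call:
arm_command:
  xyz:
    - [0,0,-0.7]
    - [0,0,-0.8]
  spin: [0,0]

```text
time: 12.3
tool_pos: [0.4862, 0.0233, 0.2699]
tool_rot: [3.141, 0.0, 0.202]
contact_force: [-0.2, 0.1, -1.7]
opening: 0.0218
grip_force: 30.0
```

Call:
arm_command:
  xyz:
    - [0,0,-0.7]
    - [0,0,-0.8]
  spin: [0,0]

```text
time: 12.5
tool_pos: [0.4862, 0.0233, 0.2684]
tool_rot: [3.141, -0.0, 0.202]
contact_force: [-0.3, -0.5, -1.4]
opening: 0.0219
grip_force: 30.0
```

Call:
arm_command:
  xyz:
    - [0,0,-0.7]
    - [0,0,-0.8]
  spin: [0,0]

```text
time: 12.7
tool_pos: [0.4862, 0.0233, 0.2669]
tool_rot: [3.141, -0.0, 0.202]
contact_force: [-0.6, -0.3, -1.5]
opening: 0.0218
grip_force: 30.0
```

Call:
arm_command:
  xyz:
    - [0,0,-0.7]
    - [0,0,-0.8]
  spin: [0,0]

```text
time: 12.9
tool_pos: [0.4862, 0.0233, 0.2654]
tool_rot: [3.142, -0.0, 0.202]
contact_force: [-0.4, 0.6, -1.7]
opening: 0.0216
grip_force: 30.0
```

Call:
arm_command:
  xyz:
    - [0,0,-0.7]
    - [0,0,-0.8]
  spin: [0,0]

```text
time: 13.1
tool_pos: [0.4862, 0.0233, 0.2639]
tool_rot: [3.142, 0.0, 0.202]
contact_force: [0.1, 0.3, -2.3]
opening: 0.0217
grip_force: 30.0
```

Call:
arm_command:
  xyz:
    - [0,0,-0.7]
    - [0,0,-0.8]
  spin: [0,0]

```text
time: 13.3
tool_pos: [0.4862, 0.0233, 0.2624]
tool_rot: [3.141, -0.0, 0.202]
contact_force: [-0.3, 0.4, -1.4]
opening: 0.0219
grip_force: 30.0
```

Call:
arm_command:
  xyz:
    - [0,0,-0.7]
    - [0,0,-0.8]
  spin: [0,0]

```text
time: 13.5
tool_pos: [0.4862, 0.0233, 0.2609]
tool_rot: [3.141, 0.0, 0.202]
contact_force: [0.5, 0.1, -2.2]
opening: 0.0217
grip_force: 30.0
```

Call:
arm_command:
  xyz:
    - [0,0,-1]
    - [0,0,-0.8]
  spin: [0,0]

```text
time: 13.7
tool_pos: [0.4862, 0.0233, 0.259]
tool_rot: [3.142, 0.0, 0.202]
contact_force: [-0.8, 0.1, -1.3]
opening: 0.022
grip_force: 30.0
```

Call:
arm_command:
  xyz:
    - [0,0,-1]
    - [0,0,-1]
    - [0,0,-0.7]
    - [0,0,-0.6]
    - [0,0,0]
  spin: [0,0,0,0,0]

```text
time: 14.2
tool_pos: [0.4862, 0.0233, 0.2558]
tool_rot: [3.142, 0.0, 0.202]
contact_force: [0.2, -0.5, -0.9]
opening: 0.0217
grip_force: 30.0
```

Call:
arm_command:
  xyz:
    - [0,0,-0.4]
    - [0,0,-0.4]
    - [0,0,0]
  spin: [0,0,0]

```text
time: 14.5
tool_pos: [0.4862, 0.0233, 0.2556]
tool_rot: [3.141, -0.0, 0.202]
contact_force: [-2.4, 0.5, 5.4]
opening: 0.0218
grip_force: 30.0
```

Middle bush is good too. Right next.

Call:
arm_command:
  xyz:
    - [0,0,4]
    - [0,0,8]
    - [0,0,12]
    - [0,0,11]
    - [4,-12,0]
    - [7,-20,0]
    - [6,-18,0]
    - [4.6,-12,0]
    - [2,-5.7,0]
    - [0,0,-4]
    - [0,0,-4]
    - [0,0,0]
  spin: [0,0,0,0,0,0,0,0,0,0,0,0]

```text
time: 15.7
tool_pos: [0.5094, -0.0438, 0.2812]
tool_rot: [-3.141, 0.002, 0.202]
contact_force: [-0.0, -0.8, -2.6]
opening: 0.0215
grip_force: 30.0
```

Call:
arm_command:
  xyz:
    - [0,0,-1.5]
    - [0,0,-1]
    - [0,0,-1]
    - [0,0,0]
  spin: [0,0,0,0]

```text
time: 16.1
tool_pos: [0.5099, -0.0443, 0.2786]
tool_rot: [3.141, -0.0, 0.202]
contact_force: [-0.1, -0.3, -1.4]
opening: 0.0218
grip_force: 30.0
```

Call:
arm_command:
  xyz:
    - [0,0,-1]
    - [0,0,-1]
  spin: [0,0]

```text
time: 16.3
tool_pos: [0.51, -0.0446, 0.2767]
tool_rot: [3.141, -0.001, 0.202]
contact_force: [0.0, -1.7, -0.9]
opening: 0.0219
grip_force: 30.0
```

Call:
arm_command:
  xyz:
    - [0,0,-1]
    - [0,0,0]
  spin: [0,0]

```text
time: 16.5
tool_pos: [0.5099, -0.0446, 0.2755]
tool_rot: [3.141, -0.0, 0.202]
contact_force: [-0.4, -2.5, -0.4]
opening: 0.0219
grip_force: 30.0
```

Call:
arm_command:
  xyz:
    - [0,-0.6,0]
    - [0,0,-1]
    - [0,0,0]
  spin: [0,0,0]

```text
time: 16.8
tool_pos: [0.5098, -0.045, 0.2744]
tool_rot: [-3.142, 0.0, 0.202]
contact_force: [1.0, -1.2, -1.7]
opening: 0.0217
grip_force: 30.0
```

Call:
arm_command:
  xyz:
    - [0,-0.3,-0.7]
    - [0,0,-0.8]
    - [0,0,0]
  spin: [0,0,0]

```text
time: 17.1
tool_pos: [0.5098, -0.0452, 0.2728]
tool_rot: [-3.141, 0.0, 0.202]
contact_force: [1.0, 0.2, -2.7]
opening: 0.0218
grip_force: 30.0
```

Call:
arm_command:
  xyz:
    - [0,0,-0.7]
    - [0,0,-0.8]
    - [0,0,0]
  spin: [0,0,0]

```text
time: 17.4
tool_pos: [0.5098, -0.0453, 0.2714]
tool_rot: [-3.141, 0.0, 0.202]
contact_force: [-0.2, -0.2, -1.9]
opening: 0.0217
grip_force: 30.0
```

Call:
arm_command:
  xyz:
    - [0,0,-0.7]
    - [0,0,-0.8]
    - [0,0,0]
  spin: [0,0,0]

```text
time: 17.7
tool_pos: [0.5098, -0.0453, 0.2699]
tool_rot: [-3.142, 0.0, 0.202]
contact_force: [-0.6, 0.2, -1.3]
opening: 0.0219
grip_force: 30.0
```

Call:
arm_command:
  xyz:
    - [0,0,-0.7]
    - [0,0,-0.7]
    - [0,0,0]
  spin: [0,0,0]

```text
time: 18.0
tool_pos: [0.5099, -0.0454, 0.2687]
tool_rot: [3.141, -0.0, 0.202]
contact_force: [0.1, -0.3, -1.1]
opening: 0.0221
grip_force: 30.0
```

Call:
arm_command:
  xyz:
    - [0,0,-0.5]
    - [0,0,0]
  spin: [0,0]

```text
time: 18.2
tool_pos: [0.5099, -0.0454, 0.2684]
tool_rot: [3.141, -0.001, 0.202]
contact_force: [-0.2, 0.2, 1.1]
opening: 0.0216
grip_force: 30.0
```

Call:
arm_command:
  xyz:
    - [0,0,-0.5]
    - [0,0,0]
  spin: [0,0]

```text
time: 18.4
tool_pos: [0.5099, -0.0454, 0.2681]
tool_rot: [3.141, -0.001, 0.202]
contact_force: [-0.7, -0.7, 4.4]
opening: 0.0216
grip_force: 30.0
```

Call:
arm_command:
  xyz:
    - [0,0,-0.5]
    - [0,0,0]
    - [0,0,0]
  spin: [0,0,0]

```text
time: 18.7
tool_pos: [0.51, -0.0454, 0.268]
tool_rot: [3.141, -0.001, 0.202]
contact_force: [-1.7, -0.8, 8.5]
opening: 0.0219
grip_force: 30.0
```

Right bush stops part way (about 16 mm deep) under about 10 N, so it is the failed one. I return the gauge.

Call:
arm_command:
  xyz:
    - [0,0,5]
    - [0,0,10]
    - [0,0,15]
    - [0,0,15]
    - [0,0,7]
    - [-5,-10,0]
    - [-10,-20,0]
    - [-13,-26,0]
    - [-14,-28,0]
    - [-14,-28,0]
    - [-14,-28,0]
    - [-12,-22,0]
    - [-8,-16,0]
    - [-4.5,-9.9,0]
    - [0,0,0]
    - [0,0,0]
  spin: [0,0,0,0,0,0,0,0,0,0,0,0,0,0,0,0]

```text
time: 20.3
tool_pos: [0.4153, -0.233, 0.3188]
tool_rot: [-3.141, 0.0, 0.201]
contact_force: [-0.1, -0.1, -2.4]
opening: 0.0215
grip_force: 30.0
```

```bash
python3 - <<'E'
from h import *
s=observe(); print(s['tool_pos']*1000,s['tool_rot'],s['contact_force'])
E
```

```text
[ 415.2591612  -232.99953641  318.84081122] [-3.14083180e+00  2.89789109e-04  2.01199225e-01] [-0.10373957 -0.14977508 -2.38339534]
```

Call:
arm_command:
  xyz:
    - [0,0,-8]
    - [0,0,-12]
    - [0,0,-12]
    - [0,0,-6]
    - [0,0,-3]
    - [0,0,-3]
    - [0,0,-3]
    - [0,0,0]
  spin: [0,0,0,0,0,0,0,0]

```text
time: 21.1
tool_pos: [0.4153, -0.2332, 0.272]
tool_rot: [-3.142, 0.0, 0.202]
contact_force: [-0.3, 0.1, -2.1]
opening: 0.0218
grip_force: 30.0
```

Call:
arm_command:
  xyz:
    - [0,0,-3]
    - [0,0,-3]
    - [0,0,-2]
    - [0,0,0]
  spin: [0,0,0,0]

```text
time: 21.5
tool_pos: [0.4152, -0.2332, 0.2638]
tool_rot: [-3.141, 0.0, 0.202]
contact_force: [-0.6, -0.4, -2.1]
opening: 0.0217
grip_force: 30.0
```

Call:
arm_command:
  xyz:
    - [0,0,-3]
    - [0,0,-3]
    - [0,0,-3]
    - [0,0,-2]
    - [0,0,-2]
    - [0,0,0]
  spin: [0,0,0,0,0,0]

```text
time: 22.1
tool_pos: [0.4153, -0.2332, 0.2508]
tool_rot: [-3.141, 0.0, 0.202]
contact_force: [-0.4, -0.7, -1.5]
opening: 0.0215
grip_force: 30.0
```

Call:
arm_command:
  xyz:
    - [0,0,-2]
    - [0,0,-2]
    - [0,0,-1]
    - [0,0,0]
  spin: [0,0,0,0]

```text
time: 22.5
tool_pos: [0.4153, -0.2332, 0.246]
tool_rot: [-3.141, 0.0, 0.202]
contact_force: [0.8, 0.8, -1.8]
opening: 0.0226
grip_force: 30.0
```

Call:
arm_command:
  xyz:
    - [0,0,-0.7]
    - [0,0,-0.5]
    - [0,0,0]
  spin: [0,0,0]

```text
time: 22.8
tool_pos: [0.4153, -0.2332, 0.2449]
tool_rot: [3.142, 0.0, 0.202]
contact_force: [-0.3, -0.1, -2.3]
opening: 0.0216
grip_force: 30.0
```

Call:
arm_command:
  xyz:
    - [0,0,-0.5]
    - [0,0,0]
  spin: [0,0]

```text
time: 23.0
tool_pos: [0.4154, -0.2333, 0.2447]
tool_rot: [3.141, -0.0, 0.202]
contact_force: [-0.5, 0.7, 1.6]
opening: 0.022
grip_force: 30.0
```

Call:
arm_command:
  xyz:
    - [0,0,0]
    - [0,0,0]
    - [0,0,0]
    - [0,0,0]
    - [0,0,0]
  spin: [0,0,0,0,0]
  jaw: 1

```text
time: 23.5
tool_pos: [0.4154, -0.2332, 0.2444]
tool_rot: [3.141, 0.0, 0.202]
contact_force: [0.0, -0.4, 0.7]
opening: 0.0573
grip_force: 0.0
```

Call:
arm_command:
  xyz:
    - [0,0,4]
    - [0,0,10]
    - [0,0,18]
    - [0,0,20]
    - [0,0,14]
    - [5,10,0]
    - [10,18,0]
    - [13,25,0]
    - [14,28,0]
    - [14,29,0]
    - [14,28,0]
    - [12,24,0]
    - [8,16,0]
    - [4.5,9.9,0]
    - [0,0,0]
    - [0,0,0]
  spin: [0,0,0,0,0,5,7.5,7.5,7.5,7.5,7.5,7.5,5,5,0,0]

```text
time: 25.1
tool_pos: [0.5097, -0.0454, 0.3109]
tool_rot: [3.141, 0.0, 1.247]
contact_force: [0.2, 0.4, 0.2]
opening: 0.0919
grip_force: 0.0
```

```bash
python3 - <<'E'
from h import *
s=observe(); print(s['tool_pos']*1000,s['tool_rot'],s['contact_force'],s['qpos'])
c=read_camera('wrist'); save(c,'w3.png'); np.savez('w3.npz',**c)
for n in ('top',):
    c=read_camera(n); np.savez('top3.npz',**c); P=cloud(c); x,y,z=np.moveaxis(P,-1,0)
    g=(x>.37)&(x<.46)&(y<-.19)&(y>-.28)&(z>.09)&(z<.125)
    q=P[g][:,:2].astype(np.float32)*1000; print(len(q),q.mean(0),cv2.minEnclosingCircle(q),P[g][:,2].max())
E
```

```text
[509.71957962 -45.41323485 310.92396714] [3.14103227e+00 1.69414368e-04 1.24714785e+00] [0.20499069 0.44898689 0.1746697 ] [-2.38655234e-01  4.15351136e-01  1.69546431e+00 -2.52355440e-04
  1.03023324e+00  8.51230044e-02]
134 [ 414.97028 -231.39302] ((414.7791442871094, -232.6474609375), 12.489575386047363) 0.11852298315059873
```

View pics/w3.png

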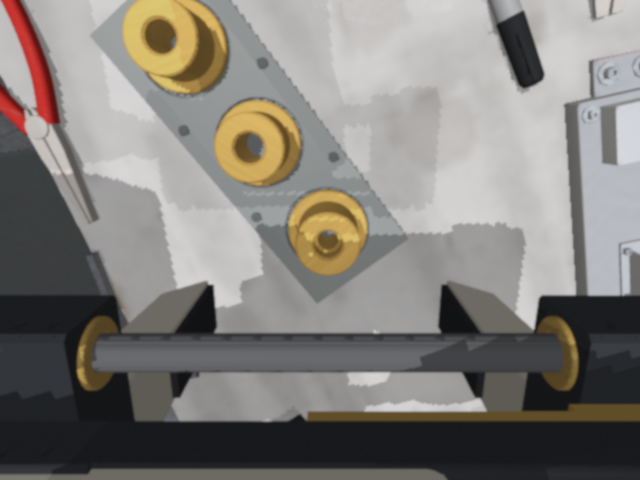

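The right bush sits between the open fingers at about (327,240), with a narrowed bore visible. The gauge stands back in its stand at the expected height. I descend and grip.

Call:
arm_command:
  xyz:
    - [0,0,-10]
    - [0,0,-20]
    - [0,0,-25]
    - [0,0,-25]
    - [0,0,-16]
    - [0,0,-8]
    - [0,0,-6]
    - [0,0,-4]
    - [0,0,0]
  spin: [0,0,0,0,0,0,0,0,0]

```text
time: 26.1
tool_pos: [0.5099, -0.0454, 0.1964]
tool_rot: [3.141, 0.0, 1.249]
contact_force: [-0.0, -0.2, -1.1]
opening: 0.0919
grip_force: 0.0
```

Call:
arm_command:
  xyz:
    - [0,0,0]
    - [0,0,0]
    - [0,0,0]
    - [0,0,0]
    - [0,0,0]
    - [0,0,0]
    - [0,0,0]
    - [0,0,0]
  spin: [0,0,0,0,0,0,0,0]
  jaw: -1
  squeeze: 30

```text
time: 26.9
tool_pos: [0.5099, -0.0453, 0.1964]
tool_rot: [3.141, 0.0, 1.249]
contact_force: [0.5, 0.3, -0.7]
opening: 0.0391
grip_force: 30.0
```

Call:
arm_command:
  xyz:
    - [0,0,4]
    - [0,0,10]
    - [0,0,18]
    - [0,0,18]
    - [0,0,10]
    - [2,-12,0]
    - [4,-24,0]
    - [5,-32,0]
    - [5,-34,0]
    - [6,-36,0]
    - [5,-36,0]
    - [5,-32,0]
    - [4,-28,0]
    - [4,-20,0]
    - [2,-15.6,0]
    - [0,0,0]
    - [0,0,0]
  spin: [0,0,0,0,0,0,0,0,0,0,0,0,0,0,0,0,0]

```text
time: 28.6
tool_pos: [0.5513, -0.3152, 0.2553]
tool_rot: [-3.14, -0.001, 1.248]
contact_force: [0.2, 0.1, -3.1]
opening: 0.0388
grip_force: 30.0
```

Call:
arm_command:
  xyz:
    - [0,0,-8]
    - [0,0,-14]
    - [0,0,-14]
    - [0,0,-10]
    - [0,0,-5]
    - [0,0,-4]
    - [0,0,-3]
    - [0,0,0]
  spin: [0,0,0,0,0,0,0,0]

```text
time: 29.4
tool_pos: [0.5519, -0.315, 0.1983]
tool_rot: [3.142, 0.0, 1.249]
contact_force: [-0.3, 0.0, -2.4]
opening: 0.0389
grip_force: 30.0
```

Bush bottom is about 9 mm up, with roughly 5 mm to go.

Call:
arm_command:
  xyz:
    - [0,0,-2]
    - [0,0,-1.5]
    - [0,0,-0.7]
    - [0,0,0]
  spin: [0,0,0,0]

```text
time: 29.8
tool_pos: [0.5518, -0.3149, 0.1942]
tool_rot: [3.141, -0.0, 1.249]
contact_force: [0.6, 0.3, -1.4]
opening: 0.039
grip_force: 30.0
```

Call:
arm_command:
  xyz:
    - [0,0,-0.4]
    - [0,0,-0.4]
    - [0,0,0]
  spin: [0,0,0]

```text
time: 30.1
tool_pos: [0.5519, -0.315, 0.1935]
tool_rot: [3.141, 0.0, 1.249]
contact_force: [-0.6, -0.1, -2.5]
opening: 0.0393
grip_force: 30.0
```

Call:
arm_command:
  xyz:
    - [0,0,-0.4]
    - [0,0,-0.3]
    - [0,0,0]
  spin: [0,0,0]

```text
time: 30.4
tool_pos: [0.5519, -0.3149, 0.1935]
tool_rot: [3.141, 0.0, 1.249]
contact_force: [-2.5, 0.9, 5.9]
opening: 0.0388
grip_force: 30.0
```

Call:
arm_command:
  xyz:
    - [0,0,0]
    - [0,0,0]
    - [0,0,0]
    - [0,0,0]
    - [0,0,0]
  spin: [0,0,0,0,0]
  jaw: 0.35

```text
time: 30.9
tool_pos: [0.5519, -0.3149, 0.1926]
tool_rot: [3.142, -0.0, 1.249]
contact_force: [0.1, -0.7, -0.8]
opening: 0.0617
grip_force: 0.0
```

Call:
arm_command:
  xyz:
    - [0,0,5]
    - [0,0,12]
    - [0,0,20]
    - [0,0,25]
    - [0,0,25]
    - [0,0,20]
    - [0,0,13]
    - [-20,20,20]
    - [-30,30,20]
    - [-30,30,20]
    - [-20,20,10]
    - [0,0,0]
    - [0,0,0]
    - [0,0,0]
  spin: [0,0,0,0,0,0,0,0,0,0,0,0,0,0]

```text
time: 32.3
tool_pos: [0.4523, -0.2155, 0.3825]
tool_rot: [3.141, 0.0, 1.249]
contact_force: [0.4, 0.1, -1.1]
opening: 0.0619
grip_force: 0.0
```

```bash
python3 - <<'E'
from h import *
s=observe(); print(s['tool_pos']*1000,s['opening'],s['time'])
a=read_camera('scene')['img']; b=read_camera('top')['img']
im=np.hstack([a[150:430,200:500],b[130:410,180:500]]); cv2.imwrite('pics/end.png',im[:,:,::-1])
E
```

```text
[ 452.31607957 -215.50707214  382.51476556] 0.06192637916637901 32.3
```

View pics/end.png

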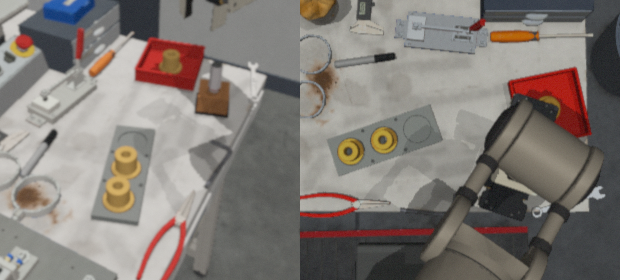

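The final view shows the failed bush standing upright in the tray at (172,62). The two good bushes are in their nests, the gauge is in its stand at (215,80), and the arm is clear.

```bash
python3 -c "
from cell import *
print(hand_in())"
```

```text
the job is handed in; nothing more can be done
None
```

I gauged all three bushes from left to right: left and middle passed at full GO depth, and the right one stopped about 16 mm in. The gauge is back in its stand, the right bush stands upright in the red tray, the push never exceeded about 10 N, and I handed the job in at about 32 s.

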